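# Refit the warmer's control knob and hold it in

### The job

Both control knobs are off the chocolate warmer: take the loose red knob and fit it on the D-shaped shaft of the plate that carries the dish of chocolate, turning it so that the flat in its bore (on the side of its white line) meets the flat of the shaft, and push it fully home. Then press knob and shaft well down against the spring, as one does to switch the plate on, and finish while the gripper is still holding it pressed down. Do not press the idle plate's shaft, and leave everything else where it is.

Things in the scene. Friction and masses are not known exactly. Their poses are not given: they have to be found in the camera images.
- warmer: Low white two-plate chocolate warmer with a steel top, fixed to the table, 190 (x) x 270 (y) mm, steel top 40 mm above the table. Origin: centre of its underside; its x axis points from its front edge (nearer the robot, with the two controls) to the back, y to its left, z up.
- knob: The loose red knob (about 60 g) on the table, bore down: 36 mm tall, 50 mm long along x, 34 mm across two parallel flat sides (its +-y faces) to grip. Origin: centre of its underside, z up. A white line on top runs from the centre to the -x end.
- knob_bore (a point): Centre of the mouth of the D-shaped blind bore in the knob's underside, at the knob's origin and with its axes. Bore 18 mm deep, 21.6 mm in diameter; its flat is 3.8 mm from the axis on the -x side, below the white line. Mouth widened by a 2 mm chamfer.
- dish: White porcelain dish, 98 x 113 mm, 31 mm high, with a piece of chocolate in it, standing on one of the warmer's two plates: that plate is the one in use. Origin: centre of its underside.
- cover: Round steel cover with a small button grip, 100 mm across, 24 mm high, lying on the other plate, which is idle. Origin: centre of its underside.
- chunk: Piece of dark chocolate lying in the dish, 39 x 31 x 16 mm.
- cocoa_tin: Bystander: green cocoa tin, 64 mm across, 64 mm high. Origin: centre of its underside.
- spool: Bystander: spool of red ribbon, 53 mm across, 22 mm high. Origin: centre of its underside.
- sweet: Bystander: sweet in blue-green wrapping, 36 x 60 x 18 mm. Origin: centre of its underside.
- box_sweets: Bystander: yellow flat box of sweets, 46 x 96 x 22 mm. Origin: centre of its underside.
- plate_left (a point): Centre of the top of the left (+y) warming plate, a dark disc 108 mm across, 44 mm above the table. A black line runs from it to its control straight in front of it.
- shaft_left_top (a point): Centre of the top end of the fixed-angle upright steel D-shaft that controls the left (+y) plate, 71 mm above the table at rest, z up. Shaft 20 mm in diameter, 26 mm out of a round black base 54 mm across; top 2.5 mm chamfered. Its flat is 3 mm from the axis and faces this frame's -x, where the base has a white mark.
- shaft_left (a joint): How far the left (+y) shaft is pressed down, m: 0 at rest, 0.005 at its stop. Spring: starts to move at about 4 N, 8 N at the stop. It springs back when let go.
- plate_right (a point): Centre of the top of the right (-y) warming plate, a dark disc 108 mm across, 44 mm above the table. A black line runs from it to its control straight in front of it.
- shaft_right_top (a point): Centre of the top end of the fixed-angle upright steel D-shaft that controls the right (-y) plate, 71 mm above the table at rest, z up. Shaft 20 mm in diameter, 26 mm out of a round black base 54 mm across; top 2.5 mm chamfered. Its flat is 3 mm from the axis and faces this frame's -x, where the base has a white mark.
- shaft_right (a joint): How far the right (-y) shaft is pressed down, m: 0 at rest, 0.005 at its stop. Spring: starts to move at about 4 N, 8 N at the stop. It springs back when let go.
There are look-alikes about, which are no part of the job. There is more than one size of the knob; the job needs the smaller.

How it is judged (in metres and radians):
On the way, in this order (a step that is already met when the one before it is completed fails the run):
1. the knob is lifted off the table (height (world z) of knob above 0.04 m), for 0.1 s.
2. the knob is fully home on the shaft of the plate that carries the dish (((horizontal distance between dish and plate_left below 0.05 m and z of knob in the frame of shaft_left_top below -0.0155 m and horizontal distance between knob and shaft_left_top below 0.003 m and angle between the x axis of knob and the x axis of shaft_left_top, either way round below 0.2 rad and angle between knob's own z axis and vertical below 0.1 rad) or (horizontal distance between dish and plate_right below 0.05 m and z of knob in the frame of shaft_right_top below -0.0155 m and horizontal distance between knob and shaft_right_top below 0.003 m and angle between the x axis of knob and the x axis of shaft_right_top, either way round below 0.2 rad and angle between knob's own z axis and vertical below 0.1 rad))), for 0.1 s.
At the end, for the whole second after the job is handed in: The knob sits on the shaft of the plate with the dish: at least 15.5 mm of shaft in the bore, within 3 mm of the axis, aligned within 0.2 rad, upright within 0.1 rad; that shaft is pressed down at least 2.5 mm, and the fingers still touch the knob with over 1 N (((horizontal distance between dish and plate_left below 0.05 m and z of knob in the frame of shaft_left_top below -0.0155 m and horizontal distance between knob and shaft_left_top below 0.003 m and angle between the x axis of knob and the x axis of shaft_left_top, either way round below 0.2 rad and angle between knob's own z axis and vertical below 0.1 rad and value of joint shaft_left above 0.0025 m and contact force between the fingers and knob above 1 N) or (horizontal distance between dish and plate_right below 0.05 m and z of knob in the frame of shaft_right_top below -0.0155 m and horizontal distance between knob and shaft_right_top below 0.003 m and angle between the x axis of knob and the x axis of shaft_right_top, either way round below 0.2 rad and angle between knob's own z axis and vertical below 0.1 rad and value of joint shaft_right above 0.0025 m and contact force between the fingers and knob above 1 N))); the arm keeps its last pose, push and grip.
It fails at once if the dish or the steel cover is moved more than 30 mm (distance of any of dish, cover from where it was at the start of the episode above 0.03 m).
It fails at once if the tin, ribbon spool, sweet or box of sweets is moved more than 30 mm (distance of any of cocoa_tin, spool, sweet, box_sweets from where it was at the start of the episode above 0.03 m).
It fails at once if the chocolate leaves the dish (distance between chunk and dish above 0.045 m).
It fails at once if the shaft of the idle plate is pressed more than 2.5 mm ((horizontal distance between dish and plate_left below 0.05 m and value of joint shaft_right above 0.0025 m) or (horizontal distance between dish and plate_right below 0.05 m and value of joint shaft_left above 0.0025 m)).
It also fails if it takes over 37 s, if anything falls off the work surface, if the arm or the gripper's body presses on something with over 40 N, if the wrist force passes 120 N, or if a joint passes its speed limit or range.

### The arm

A 6-joint arm with a two-finger parallel gripper is mounted at the origin on a cart in front of the work surface, level with it; the furniture and walls round the work are solid. World frame = base frame: x ahead of the robot, y to its left, z up, the work surface at z = 0. Lengths are in mm, angles in rad, forces in N, time in s.
With the tool pointing down it reaches from about 400 to 925 mm from the base axis. Payload 12.5 kg.
Tool frame: the origin (TCP) lies on the front face of the gripper's body, between the roots of the fingers; the fingertips stand 78 mm ahead of it and the grasp point (between the pads) lies 59 mm ahead of it (env.nose_length is the distance from the TCP to the fingertips, in mm); z points along the fingers, y is the line along which they close (so a half turn about z gives the same grasp; the last joint's range is limited). The gripper opens to 95 mm and grips with 3 to 60 N. Pads are 20 mm wide; open, the fingers measure 119 mm over their backs; the gripper's body (75 mm by 180 mm) begins 59 mm behind the grasp point.
Start: joints at [-1.456, 0.491, 1.559, -0, 1.092, -0.106], TCP at [136.903, -609.832, 292.261] pointing down, gripper open.
Joint ranges: [-3.1, 3.1], [-0.84, 2.19], [0.05, 2.79], [-1.13, 4.28], [0.06, 2.93], [-2.69, 2.69]. Speed limits (rad/s): [2.22, 2.22, 2.79, 3.14, 3.14, 3.14].

### API

Orientations are given as [roll, pitch, yaw] about the fixed x, y, z axes, in that order (R = Rz(yaw) Ry(pitch) Rx(roll)).
In Python, from cell import env gives the robot as it stands.
- The arm moves only by the tool jog_arm, never from a script. Its argument "motion" is a list of rows, each a list of 7 numbers: the turn, a rotation vector about the tool's x, y, z in degrees, then the shift along the tool's x, y, z in mm, then the finger opening in mm, from 0 to 95.1. In form: [[wx, wy, wz, x, y, z, hand], ...]. A call has 1 to 10 rows; each row shifts and turns the commanded pose from where the row before left it, along the tool's axes as they then stand; what a row does not reach is not made up. A row lasts 1/8 s, in which the tool goes at most 62.5 mm and 10.7 degrees, less where a joint would pass 70% of its speed; a pose out of reach is approached as far as the arm can. A call is refused whole if a number of a shift passes 62.5 or a number of a turn 10.7, either way. A call with a gripper value outside its range is refused whole. The fingers move at their own pace and stop on an object; the grip force is fixed at half the most. Time passes only in rows, so rows that do not move let the fingers close. It gives the time, the measured TCP pose, the force, the opening and the grip force at its end, in the units of the state.
- env.state(): the state, without advancing time (a new reading comes with each control period).
- env.read_camera(name): name is "side" or "top" or "wrist"; returns a dict with "color" (480x640x3 uint8, red, green, blue), "z_map" (480x640 float32, mm along the optical axis (not along the pixel's ray), 0 where there is no reading), "camera_matrix" (3x3 intrinsics, pixels), "world_to_cam" (4x4, takes a point from world to camera coordinates). Camera axes: x right, y up, looking along -z (the intrinsics and any distortion apply to the point x, -y, -z); pixel columns grow to the right and rows downward; lengths in mm; the calibration is good to about 2 mm. A picture is of the moment at which its call begins.
- env.job_done(): hands the job in; it is judged then, once.
Trained networks look in the newest picture that a camera, given by its name, has taken for a name from the list of things; names that differ only in an ending like _2 or _b are one class to them, and where a whole thing is asked for, a point or a joint stands for the part that bears it (a point fixed in the world has none). Each returns a list of dicts, best first, with "score" (0 to 1); they miss things now and then, are a little off and sometimes report something else, mostly with a low value. They report only what shows in the picture. A call takes as long as a camera call. They do not tell look-alikes from the thing itself.
- env.recognise(camera, thing): "location" ([column, row] in pixels, amid what is visible of it).
The state is a dict: "t": time; "joints": joint angles; "qvel": joint speeds; "tau": joint torques, N m; "eef_pos": TCP position; "tcp_rot": TCP orientation; "ft_force": force on the tool from outside, world axes, zero at the start; "moment": the same for the moment, N m; "opening": opening from 0.0 (shut) to 1.0 (fully open); "grip_force": force on a finger pad.
Only numpy, scipy, OpenCV 4.12 (cv2) and the standard library are available. Lean on these libraries where they do the work, as an engineer would, in place of code of your own. Each camera call takes 0.05 s, during which the arm holds its last target. There are 200 camera calls.

## Working session

There is one attempt and no reset: what is moved stays moved. The work goes in short steps, Python scripts to look and compute and a tool call to move; the robot and the scene stay as the last step left them, time stands still between calls to the robot, and variables do not carry over. Pictures are saved under pics/ and viewed, at most 10 in all, crops included, and the job is handed in when it is done.

Besides the shell and the picture viewer there is one more tool, called as name([rows], argument=value, ...), one row to a line, values as JSON. jog_arm: Moves the arm, as the interface text tells. Its arguments: {"type":"object","properties":{"motion":{"type":"array"}},"required":["motion"]}

```bash
mkdir -p pics; cat > h.py <<'E'
import numpy as np, cv2
from cell import env
def cam(n,save=None):
    d=env.read_camera(n)
    if save: cv2.imwrite('pics/'+save,d['color'][:,:,::-1])
    return d
def cloud(d):
    z=d['z_map'];K=d['camera_matrix'];T=np.linalg.inv(d['world_to_cam'])
    v,u=np.mgrid[0:z.shape[0],0:z.shape[1]]
    x=(u-K[0,2])/K[0,0]*z;y=(v-K[1,2])/K[1,1]*z
    P=np.stack([x,-y,-z,np.ones_like(z)],-1)@T.T
    P=P[...,:3];P[z==0]=np.nan
    return P
E
python3 - <<'E'
from h import *
d=cam('top','top1.png');P=cloud(d);np.savez('/tmp/top.npz',P=P,c=d['color'])
print(d['camera_matrix'],d['world_to_cam'])
for t in ['knob','dish','cover','warmer','shaft_left_top','spool','sweet','cocoa_tin','box_sweets']:
    for r in env.recognise('top',t):
        u,v=map(int,r['location']);print(t,round(r['score'],2),u,v,P[v,u].round(0))
d=cam('side','side1.png')
print(env.state())
E
```

```text
[[592.74025699   0.         327.46437976]
 [  0.         592.74025699 234.52394255]
 [  0.           0.           1.        ]] [[ 1.50489023e-02 -9.99737320e-01  1.72864644e-02  9.07065626e+01]
 [ 9.81330062e-01  1.80826904e-02  1.91479308e-01 -5.57245234e+02]
 [-1.91741596e-01  1.40821738e-02  9.81344411e-01 -1.21441714e+03]
 [ 0.00000000e+00  0.00000000e+00  0.00000000e+00  1.00000000e+00]]
knob 0.86 233 283 [nan nan nan]
knob 0.68 220 239 [545. 331.  37.]
dish 0.92 380 214 [600. -11.  65.]
cover 0.67 313 221 [582. 131.  67.]
warmer 0.83 345 240 [547.  62.  38.]
shaft_left_top 0.62 319 259 [500. 117.  66.]
spool 0.57 477 244 [ 551. -236.   -2.]
spool 0.47 485 196 [ 656. -251.   21.]
spool 0.22 374 206 [617.   2.  68.]
sweet 0.56 165 253 [516. 453.  15.]
sweet 0.23 315 223 [577. 127.  68.]
sweet 0.17 477 243 [ 553. -235.    2.]
cocoa_tin 0.93 151 196 [630. 478.  66.]
box_sweets 0.62 486 192 [ 666. -254.   20.]
box_sweets 0.29 154 195 [633. 472.  64.]
{'t': 0.55, 'joints': array([-1.45563357e+00,  4.90883029e-01,  1.55892976e+00, -3.05943889e-05,
        1.09168384e+00, -1.05595389e-01]), 'qvel': array([ 0.00097431,  0.00039871,  0.00243339, -0.00014282,  0.00024598,
        0.00167536]), 'tau': array([ 8.09230787e-04, -6.12131023e+01, -2.58325821e+01,  6.93240110e-02,
        4.46627859e-02, -8.28915603e-06]), 'eef_pos': array([ 136.87555633, -609.82662683,  292.26122645]), 'tcp_rot': array([3.14150002e+00, 3.71209648e-05, 2.20772242e-01]), 'ft_force': array([ 0.41481901,  0.9664919 , -0.21351007]), 'moment': array([-0.0024546 , -0.0231014 ,  0.05146798]), 'grip_force': 0.0, 'opening': 1.001338829222606}
```

View pics/top1.png

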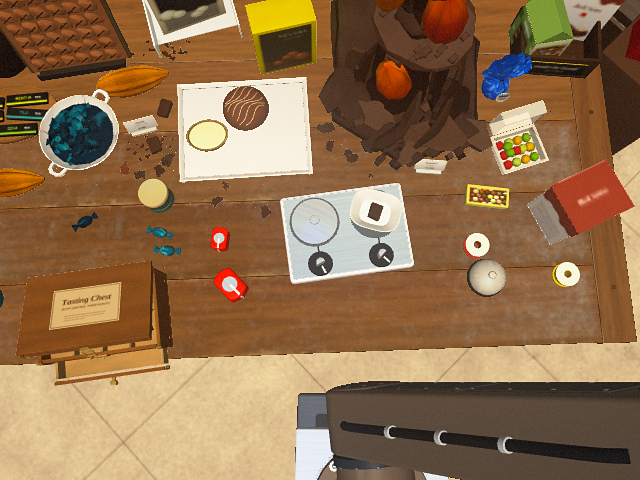

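View pics/side1.png

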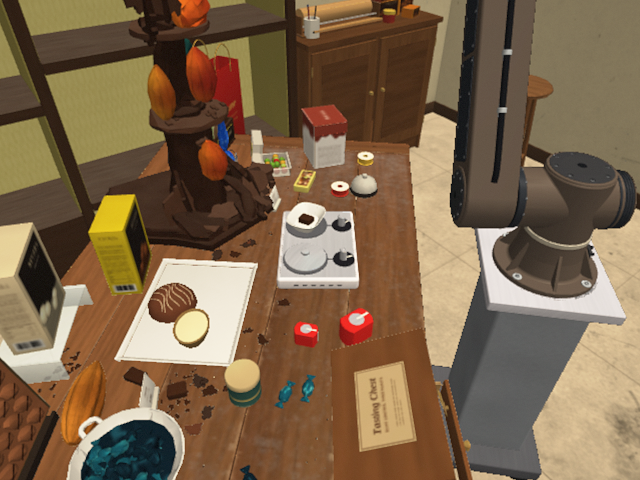

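The top view shows the dish at (378,212) on the right plate, so the target is the right shaft at (381,255). The cover is at (315,221) on the left plate, whose idle shaft is at (320,262). Things that could be taken for the knob are the red knob at (220,239), the larger red knob at (231,285) and the red ribbon spool at (477,244). I choose (220,239), the smaller knob, and will check it in a crop.

```bash
cat > m.py <<'E'
from h import *
def rect(P,c,m):
    q=P[m][:,:2].astype(np.float32); return cv2.minAreaRect(q*1.0)
E
python3 - <<'E'
from h import *
f=np.load('/tmp/top.npz');P=f['P'];c=f['c']
a=cv2.resize(c[220:310,190:260],None,fx=6,fy=6,interpolation=cv2.INTER_CUBIC)
b=cv2.resize(c[235:285,300:410],None,fx=3.4,fy=6*50/50*.57*1,interpolation=cv2.INTER_CUBIC)
b=cv2.resize(c[235:285,300:410],None,fx=3.4,fy=3.4,interpolation=cv2.INTER_CUBIC)
o=np.zeros((540,420+374,3),np.uint8);o[:540,:420]=a;o[:170,420:]=b[:170,:374]
cv2.imwrite('pics/crop1.png',o[:,:,::-1])
H=cv2.cvtColor(c,cv2.COLOR_RGB2HSV)
for n,(u0,u1,v0,v1) in dict(small=(205,238,222,256),big=(208,252,262,305)).items():
    Q=P[v0:v1,u0:u1];z=Q[...,2]
    zt=np.nanmax(z);print(n,zt,np.nanpercentile(z,95))
    m=z>25
    r=cv2.minAreaRect(Q[m][:,:2].astype(np.float32));print(r,m.sum(),Q[m].mean(0))
    w=m&(H[v0:v1,u0:u1,1]<90);print('white',Q[w].mean(0),w.sum())
# shafts
for n,(u0,u1,v0,v1) in dict(L=(305,335,245,278),R=(365,397,238,272)).items():
    Q=P[v0:v1,u0:u1];z=Q[...,2];m=z>60
    print(n,m.sum(),Q[m].mean(0),cv2.minAreaRect(Q[m][:,:2].astype(np.float32)))
m=(P[...,2]>32)&(P[...,2]<80)&(P[...,0]>430)&(P[...,0]<720)&(P[...,1]>-110)&(P[...,1]<210)
print(cv2.minAreaRect(P[m][:,:2].astype(np.float32)))
E
```

```text
small 43.979403126254056 38.24494099621797
((547.3087158203125, 334.16387939453125), (34.297054290771484, 50.1392822265625), 85.37202453613281) 346 [546.64244757 333.62367452  35.75878872]
white [546.06609596 334.66201233  36.1584526 ] 93
big 58.34121871443426 52.76799758939819
((446.4745788574219, 304.47125244140625), (69.41034698486328, 47.388771057128906), 44.32012939453125) 709 [445.80712237 303.28083593  49.28065039]
white [445.35682531 303.37476753  50.44996543] 189
L 55 [496.87449968 116.01935967  70.01820731] ((497.426025390625, 116.03582000732422), (12.294261932373047, 19.04068946838379), 23.798938751220703)
R 52 [516.84831434 -13.08570644  70.30726491] ((517.9832763671875, -13.585071563720703), (11.82082462310791, 20.2286319732666), 46.5612907409668)
((592.6273193359375, 45.59845733642578), (237.09825134277344, 304.99786376953125), 9.230255126953125)
```

View pics/crop1.png

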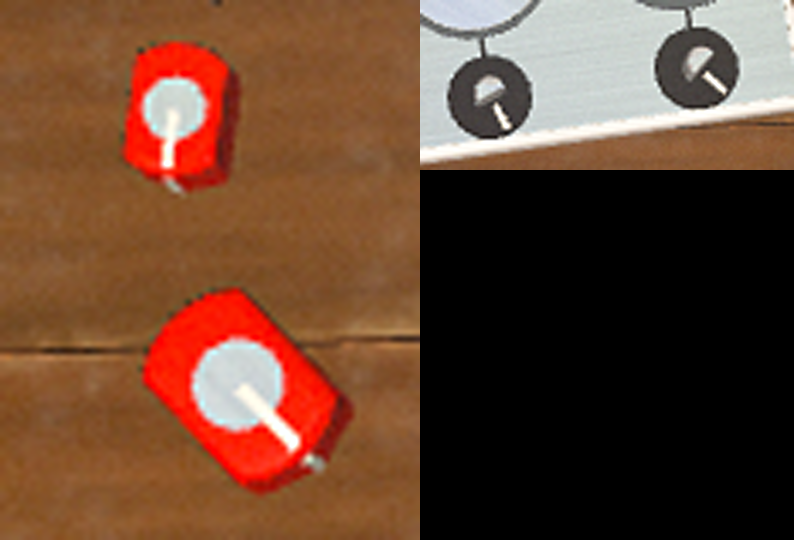

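The left crop confirms the small knob: about 36 mm high, 34x50 mm, line toward world −x (crop pixel ~(168,165)). The bigger look-alike is about 53 mm high. The right shaft's mark points to lower right.

Next I turn to yaw 0 and sweep round over the warmer.

jog_arm([
  [0,0,6.3,0,0,0,95],
  [0,0,6.35,0,0,0,95],
  [0,0,0,43,-43,0,95],
  [0,0,0,43,-43,0,95],
  [0,0,0,43,-43,0,95],
  [0,0,0,43,-43,0,95],
  [0,0,0,43,-43,0,95],
  [0,0,0,43,-43,0,95],
  [0,0,0,30,-50,0,95],
  [0,0,0,30,-50,0,95],
])

```text
t: 1.8
eef_pos: [455.8, -250.1, 292.4]
tcp_rot: [3.141, -0.0, 0.0]
ft_force: [0.4, -0.1, -0.8]
opening: 0.997
grip_force: 0.0
```

jog_arm([
  [0,0,0,0,-60,0,95],
  [0,0,0,0,-60,0,95],
  [0,0,0,0,-60,0,95],
  [0,0,0,0,-60,0,95],
  [0,0,0,0,0,0,95],
  [0,0,0,0,0,0,95],
])

```text
t: 2.55
eef_pos: [455.0, -11.9, 292.3]
tcp_rot: [3.141, -0.0, 0.001]
ft_force: [0.8, 0.5, 0.3]
opening: 0.994
grip_force: 0.0
```

```bash
python3 - <<'E'
from h import *
d=cam('wrist','w1.png');P=cloud(d);np.savez('/tmp/w1.npz',P=P,c=d['color'])
s=env.state();print(s['t'],s['eef_pos'],s['tcp_rot'],s['joints'])
f=np.load('/tmp/top.npz');T=f['P']
m=(T[...,2]>40)&(T[...,1]>380)&(T[...,0]<560);print('chest',np.nanmax(T[m],0),np.nanmin(T[m],0))
for t in ['shaft_right_top','dish','warmer']:
  for r in env.recognise('wrist',t): u,v=map(int,r['location']);print(t,r['score'],u,v,P[v,u])
E
```

```text
2.6 [455.06455374 -12.51309616 292.26030339] [ 3.14128568e+00 -2.71758303e-04 -4.56700573e-04] [-1.72650448e-01  2.50153549e-01  1.95634612e+00 -3.18057056e-04
  9.34772670e-01  1.39879151e+00]
chest [481.38914277 689.71622149 194.43945856] [235.94523552 423.22504902  40.00153782]
shaft_right_top 0.56 317 145 [516.57965501 -11.33287109  71.5912161 ]
dish 0.63 317 42 [590.46137932 -11.3128103   53.89162281]
warmer 0.63 227 122 [533.31776592  61.34550562  42.87027743]
```

View pics/w1.png

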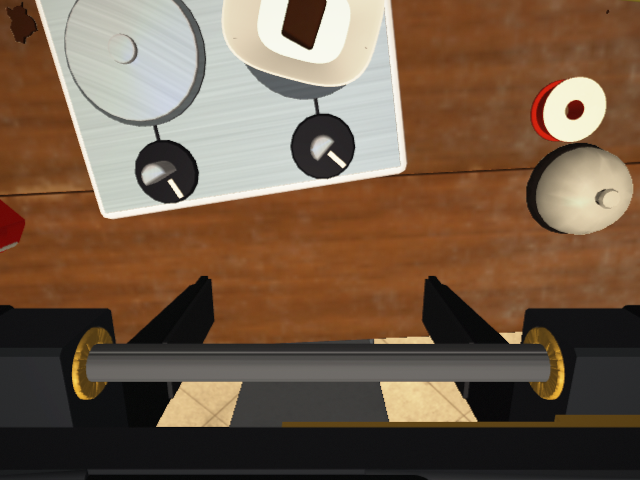

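The wrist view shows the target shaft at (320,147) with its mark to lower right, the idle one at (165,172), and the dish above the target. Now I measure the base disc, D top and mark.

```bash
cat >> h.py <<'E'
def plane(d,uv,z0):
    K=d['camera_matrix'];T=np.linalg.inv(d['world_to_cam'])
    uv=np.asarray(uv,float).reshape(-1,2)
    r=np.c_[(uv[:,0]-K[0,2])/K[0,0],-(uv[:,1]-K[1,2])/K[1,1],-np.ones(len(uv))]@T[:3,:3].T
    o=T[:3,3];return o+r*((z0-o[2])/r[:,2])[:,None]
def shaft(d,u,v,R):
    """base centre, D-top angle & axis, mark direction"""
    P=cloud(d);c=d['color']
    g=cv2.cvtColor(c,cv2.COLOR_RGB2GRAY)
    yy,xx=np.mgrid[0:480,0:640];near=np.hypot(xx-u,yy-v)<R
    z=P[...,2]
    b=near&(z>42)&(z<60)&(g<70)
    b=cv2.morphologyEx(b.astype(np.uint8),cv2.MORPH_OPEN,np.ones((4,4)))
    cn=max(cv2.findContours(b,0,2)[0],key=cv2.contourArea);cn=cv2.convexHull(cn)[:,0]
    w=plane(d,cn,45)[:,:2].astype(np.float32);ce,r=cv2.minEnclosingCircle(w)
    t=near&(z>69);Q=P[t][:,:2].astype(np.float32);re=cv2.minAreaRect(Q)
    mk=near&(g>190)&(z<55)&(z>42)&(np.hypot(P[...,0]-ce[0],P[...,1]-ce[1])<25)
    mm=P[mk][:,:2].mean(0)
    print('base',ce,r,'Dtop',re,Q.mean(0),t.sum(),'mark',mm,mk.sum(),'markang',np.degrees(np.arctan2(ce[1]-mm[1],ce[0]-mm[0])))
E
python3 - <<'E'
from h import *
d=cam('wrist');shaft(d,322,147,40);shaft(d,167,172,40)
d=cam('top');shaft(d,381,255,20);shaft(d,320,263,20)
E
```

```text
base (513.417724609375, -16.52781867980957) 25.904277801513672 Dtop ((516.0555419921875, -12.879898071289062), (12.773918151855469, 19.661481857299805), 48.77958679199219) [515.815    -13.491073] 379 mark [504.25335873 -27.07824439] 103 markang 49.02159556097574
base (492.7919921875, 112.68468475341797) 25.987180709838867 Dtop ((496.0474853515625, 116.224609375), (12.837052345275879, 20.09815216064453), 29.588977813720703) [495.64117  115.369835] 366 mark [480.232922   106.90985353] 94 markang 24.69361466492397Traceback (most recent call last):
  File "<stdin>", line 3, in <module>
  File "h.py", line 27, in shaft
    cn=max(cv2.findContours(b,0,2)[0],key=cv2.contourArea);cn=cv2.convexHull(cn)[:,0]
ValueError: max() iterable argument is empty
```

jog_arm([
  [0,0,0,9,-60,0,95],
  [0,0,0,9,-60,0,95],
  [0,0,0,9,-60,0,95],
  [0,0,0,9,-60,0,95],
  [0,0,0,9,-60,0,95],
  [0,0,0,0,-45,0,95],
  [0,0,4.6,0,0,0,95],
  [0,0,0,0,0,0,95],
  [0,0,0,0,0,0,95],
])

```text
t: 3.98
eef_pos: [500.2, 332.5, 292.2]
tcp_rot: [3.141, 0.0, -0.08]
ft_force: [0.7, -0.6, 0.5]
opening: 0.995
grip_force: 0.0
```

```bash
python3 - <<'E'
from h import *
d=cam('wrist','w2.png');P=cloud(d)
s=env.state();print(s['t'],s['eef_pos'],s['tcp_rot'])
H=cv2.cvtColor(d['color'],cv2.COLOR_RGB2HSV)
m=(P[...,2]>25)&(P[...,2]<42)&(abs(P[...,0]-547)<60)&(abs(P[...,1]-334)<60)
Q=P[m];print(m.sum(),np.percentile(Q[:,2],[5,50,95]));re=cv2.minAreaRect(Q[:,:2].astype(np.float32));print(re)
t=m&(P[...,2]>34);print(cv2.minAreaRect(P[t][:,:2].astype(np.float32)))
w=m&(H[...,1]<60)
print('white',w.sum(),P[w].mean(0))
v,u=np.nonzero(m);print(u.mean(),v.mean())
E
```

```text
4.025 [500.17709301 332.43995064 292.23705281] [ 3.14149707e+00  2.26729076e-05 -8.00724360e-02]
2174 [35.23524402 37.01108919 38.4476889 ]
((545.26171875, 335.136962890625), (33.362361907958984, 49.537200927734375), 85.79325103759766)
((545.3243408203125, 335.1207275390625), (33.32242965698242, 49.41090393066406), 85.82156372070312)
white 631 [544.31232223 334.69515799  37.40283862]
310.65041398344067 162.05703771849127
```

View pics/w2.png

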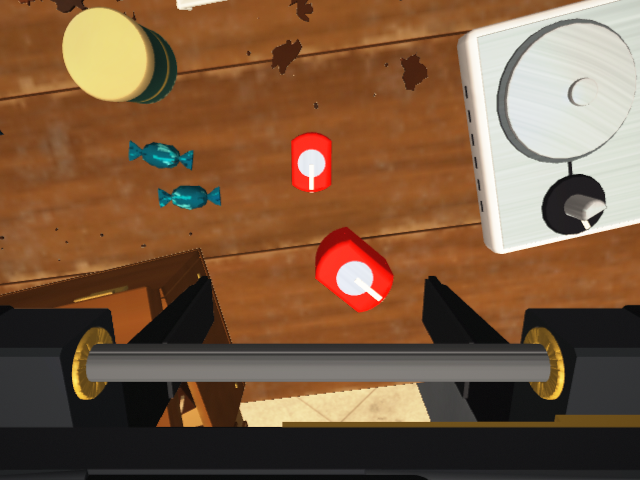

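The small knob is at (312,163), its line pointing down in the image, and nothing lies between it and the fingers. I move over it, descend and grip.

jog_arm([
  [0,0,0,45.8,-5.9,0,95],
  [0,0,0,0,0,50,80],
  [0,0,0,0,0,50,80],
  [0,0,0,0,0,50,80],
  [0,0,0,0,0,40,80],
  [0,0,0,0,0,21.2,80],
  [0,0,0,0,0,0,80],
])

```text
t: 4.9
eef_pos: [546.2, 334.6, 80.0]
tcp_rot: [3.141, 0.001, -0.08]
ft_force: [-0.3, -0.1, 0.1]
opening: 0.845
grip_force: 0.0
```

jog_arm([
  [0,0,0,0,0,0,30],
  [0,0,0,0,0,0,30],
  [0,0,0,0,0,0,30],
  [0,0,0,0,0,0,30],
  [0,0,0,0,0,0,25],
  [0,0,0,0,0,0,25],
])

```text
t: 5.65
eef_pos: [546.0, 335.4, 81.0]
tcp_rot: [3.141, -0.0, -0.08]
ft_force: [-0.7, -1.2, 2.1]
opening: 0.359
grip_force: 30.0
```

Gripped at 34 mm. Now lift, straighten and carry.

jog_arm([
  [0,0,0,0,0,-20,25],
  [0,0,0,0,0,-40,25],
  [0,0,0,0,0,-50,25],
  [0,0,-4.6,0,0,-30,25],
  [0,0,0,0,30,0,25],
  [0,0,0,-6,55,0,25],
  [0,0,0,-6,55,0,25],
  [0,0,0,-6,55,0,25],
  [0,0,0,-6,55,0,25],
  [0,0,0,-6,50,0,25],
])

```text
t: 6.9
eef_pos: [515.7, 33.6, 222.3]
tcp_rot: [3.141, -0.002, -0.0]
ft_force: [1.2, 0.6, -1.4]
opening: 0.357
grip_force: 30.0
```

jog_arm([
  [0,0,0,-2,30,0,25],
  [0,0,0,0,20,0,25],
  [0,0,-9.7,0,0,0,25],
  [0,0,-9.7,0,0,0,25],
  [0,0,-9.7,0,0,0,25],
  [0,0,-9.7,0,0,0,25],
  [0,0,-9.7,0,0,0,25],
  [0,0,0,0,0,0,25],
  [0,0,0,0,0,0,25],
])

```text
t: 8.02
eef_pos: [514.0, -14.6, 221.6]
tcp_rot: [3.141, -0.0, 0.843]
ft_force: [0.1, 0.3, -0.7]
opening: 0.356
grip_force: 30.0
```

```bash
python3 - <<'E'
from h import *
s=env.state();print(s['t'],s['eef_pos'],s['tcp_rot'],s['ft_force'],s['opening'])
d=cam('wrist','w3.png');P=cloud(d)
a=d['color'];e=cam('top');b=cv2.resize(e['color'][190:300,300:460],(640,440),interpolation=2)
cv2.imwrite('pics/w3.png',np.hstack([cv2.resize(a,(480,360)),cv2.resize(b,(320,220)) if 0 else np.vstack([cv2.resize(b,(320,220)),np.zeros((140,320,3),np.uint8)])])[:,:,::-1])
for D,n in ((d,'w'),(e,'t')):
    P=cloud(D);H=cv2.cvtColor(D['color'],cv2.COLOR_RGB2HSV)
    m=(P[...,2]>140)&(P[...,2]<195)&(abs(P[...,0]-514)<50)&(abs(P[...,1]+16)<50)&(H[...,1]>150)&(H[...,2]>80)&((H[...,0]<8)|(H[...,0]>172))
    if m.sum()>20: print(n,m.sum(),P[m].mean(0),cv2.minAreaRect(P[m][:,:2].astype(np.float32)),np.percentile(P[m][:,2],[5,95]))
E
```

```text
8.025 [514.03634774 -14.62520087 221.59948313] [ 3.14092336e+00 -3.40548856e-04  8.42758880e-01] [ 0.09263253  0.28972752 -0.67098408] 0.355847641883047
w 6587 [523.6383935   -3.69708645 172.17286651] ((514.54345703125, -14.590604782104492), (49.8151969909668, 34.51464080810547), 49.187110900878906) [149.39240484 178.36892727]
```

View pics/w3.png

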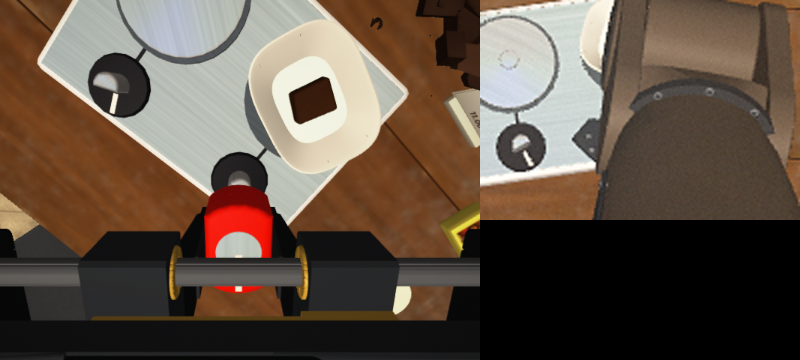

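The wrist view shows the knob held squarely with its line toward −tool x; the target shaft is at (239,178) just beyond it. A small correction first, then I descend to just above the shaft.

jog_arm([
  [0,0,0,-1.2,0.8,20,25],
  [0,0,0,0,0,30,25],
  [0,0,0,0,0,15,25],
  [0,0,0,0,0,0,25],
  [0,0,0,0,0,4,25],
  [0,0,0,0,0,3,25],
  [0,0,0,0,0,2,25],
  [0,0,0,0,0,0,25],
])

```text
t: 9.12
eef_pos: [513.8, -16.1, 147.1]
tcp_rot: [3.141, 0.0, 0.846]
ft_force: [0.2, 0.0, -0.6]
opening: 0.356
grip_force: 30.0
```

jog_arm([
  [0,0,0,0,0,3,25],
  [0,0,0,0,0,3,25],
  [0,0,0,0,0,3,25],
  [0,0,0,0,0,2,25],
  [0,0,0,0,0,0,25],
  [0,0,0,0,0,0,25],
])

```text
t: 9.88
eef_pos: [513.9, -16.1, 136.1]
tcp_rot: [3.141, 0.0, 0.846]
ft_force: [-0.4, 0.3, -1.7]
opening: 0.354
grip_force: 30.0
```

jog_arm([
  [0,0,0,0,0,1.5,25],
  [0,0,0,0,0,1.5,25],
  [0,0,0,0,0,1,25],
  [0,0,0,0,0,0,25],
  [0,0,0,0,0,0,25],
])

```text
t: 10.5
eef_pos: [513.9, -16.1, 132.1]
tcp_rot: [3.141, -0.0, 0.847]
ft_force: [-0.9, -0.0, 4.0]
opening: 0.359
grip_force: 30.0
```

jog_arm([
  [0,0,0,0,0,1,25],
  [0,0,0,0,0,1,25],
  [0,0,0,0,0,0,25],
  [0,0,0,0,0,0,25],
])

```text
t: 11.0
eef_pos: [513.9, -16.1, 130.1]
tcp_rot: [3.141, -0.0, 0.847]
ft_force: [-1.4, 0.9, 6.2]
opening: 0.359
grip_force: 30.0
```

jog_arm([
  [0,0,0,0,0,1,25],
  [0,0,0,0,0,0.5,25],
  [0,0,0,0,0,0,25],
  [0,0,0,0,0,0,25],
])

```text
t: 11.5
eef_pos: [513.9, -16.1, 128.9]
tcp_rot: [3.141, -0.0, 0.846]
ft_force: [-3.0, -0.1, 10.7]
opening: 0.358
grip_force: 30.0
```

```bash
python3 - <<'E'
from h import *
s=env.state();print(s['t'],s['eef_pos'],s['ft_force'],s['moment'])
d=cam('wrist');P=cloud(d);H=cv2.cvtColor(d['color'],cv2.COLOR_RGB2HSV)
m=(abs(P[...,0]-514)<50)&(abs(P[...,1]+16)<50)&(P[...,2]>40)&(P[...,2]<110)&(H[...,1]>150)&(H[...,2]>80)&((H[...,0]<8)|(H[...,0]>172))
print(m.sum(),cv2.minAreaRect(P[m][:,:2].astype(np.float32)),np.percentile(P[m][:,2],[2,5,50,90,95]))
o=np.zeros((480,640,3),np.uint8);cv2.imwrite('pics/w4.png',d['color'][:,:,::-1])
cam('side')
E
```

```text
11.5 [513.87482184 -16.07581049 128.93036871] [-2.98342459 -0.11348394 10.7039241 ] [0.00774445 0.21582286 0.00037564]
6553 ((513.9697265625, -15.672830581665039), (49.875919342041016, 33.90528869628906), 48.35455322265625) [53.21847432 57.12852479 84.30491401 85.43436821 85.68336365]
```

View pics/w4.png

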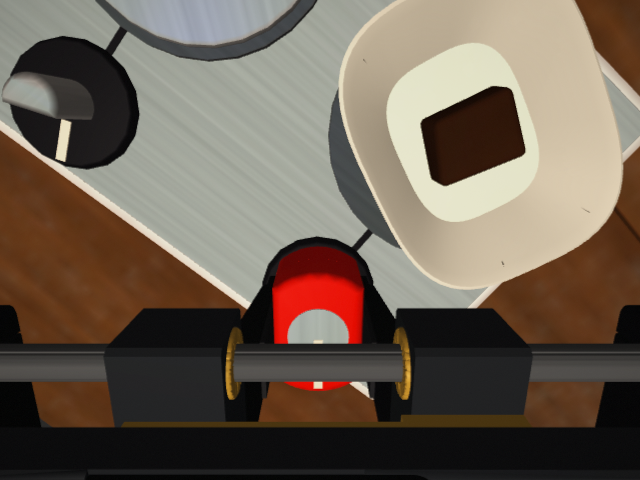

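The knob at (318,340) sits on its base. Its top is at about 84 mm, which matches fully home and pressed in, with 10.7 N on the wrist. I'm handing it in.

```bash
python3 -c "
from cell import env
print(env.job_done())"
```

```text
the job is handed in; nothing more can be done
None
```

I fitted the small red knob on the right-hand shaft, the one for the plate with the dish, pushed it fully home, and handed the job in with the gripper still holding it pressed down (about 5 mm by its measured height, 10.7 N on the wrist); the hand-in returned no verdict.

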